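Swing the vial reader over the sample and take a reading

ROBOT

A 6-joint arm with a two-finger parallel gripper is mounted at the origin on a cart in front of the work surface, level with it; the furniture and walls round the work are solid. World frame = base frame: x ahead of the robot, y to its left, z up, the work surface at z = 0. Lengths are in m, angles in rad, forces in N, time in s.
With the tool pointing down it reaches from about 0.375 to 0.9 m from the base axis. Payload 3.1 kg.
Tool frame: the origin (TCP) lies on the centre line of the jaws, within the pads' length; the fingertips stand 25 mm ahead of it and the grasp point (between the pads) lies 6 mm ahead of it; x points along the fingers, y is the direction in which the jaws open and shut, and the axes are right-handed (so a half turn about x gives the same grasp; the last joint's range is limited). The gripper opens to 87 mm and grips with 3 to 60 N. Pads are 19 mm wide; open, the fingers measure 117 mm over their backs; the gripper's body (75 mm by 190 mm) begins 51 mm behind the grasp point.
Start: joints at [1.016, 0.527, 1.433, -0, 1.181, -0.178], TCP at [0.23, 0.581, 0.248] pointing down, gripper open.
Joint ranges: [-3.08, 3.08], [-0.75, 2.2], [0.22, 2.44], [-1.43, 4.57], [0, 2.65], [-2.85, 2.85]. Speed limits (rad/s): [2.79, 2.79, 3.14, 3.14, 3.14, 3.14].

INTERFACE

Orientations are given as a unit quaternion [x, y, z, w].
In Python, from rig import robot gives the robot as it stands. The module is installed in compiled form; this text tells all that it offers.
- The arm moves only by the tool move_arm, never from a script. Its argument "commands" is a list of rows, each a list of 5 numbers: the gripper's target within -1 to 1 (shut at 1, half-way at 0, fully open at -1), then the shift along the tool's x, y, z in mm, then the turn about the tool's x in degrees. A call has 1 to 8 rows; each row is the pose to reach, as a shift and turn from the pose commanded when the call began, along the tool's axes at that moment; what a row does not reach only later rows make up. A row lasts 1/12 s, in which the tool goes at most 41.7 mm and 7.16 degrees, less where a joint would pass 70% of its speed; a pose out of reach is approached as far as the arm can. A call with a gripper value outside its range is refused whole. The fingers move at their own pace and stop on an object; "newtons" is the grip in N (left out, the last holds). Time passes only in rows, so rows that repeat a pose let the fingers close. It gives the time, the measured TCP pose, the force and the opening at its end, in the units of the state.
- robot.get_obs(): the state, without advancing time (a new reading comes with each control period).
- robot.camera(name): name is "side" or "top" or "wrist"; returns a dict with "image" (480x640x3 uint8, red, green, blue), "fx", "fy", "cx", "cy" (pixels), "distortion" ([k1, k2, p1, p2, k3] as OpenCV has them; the pictures are not rectified), "xyz" and "rotation" of the camera in the world; the wrist camera has in their place "tool_from_camera" (4x4, takes a point from camera to tool coordinates, whose origin is the TCP and whose axes are the tool frame's). Camera axes: x right, y down, z forward; pixel columns grow to the right and rows downward; lengths in m; the calibration is good to about 2 mm. A picture is of the moment at which its call begins: read the wrist's pose just before it. There is no depth.
- robot.hand_in(): hands the job in, once; it reports no verdict.
Trained networks look in a picture, given as the dict that the camera call returned (one of the last four; its "shot" number tells which), for a name from the list of things; names that differ only in an ending like _2 or _b are one class to them, and where a whole thing is asked for, a point or a joint stands for the part that bears it (a point fixed in the world has none). Each returns a list of dicts, best first, with "p" (0 to 1); they miss things now and then, are a little off and sometimes report something else, mostly with a low value. They report only what shows in the picture. A call takes as long as a camera call. They do not tell look-alikes from the thing itself.
- robot.regions_of(picture, name): "pixels" (480x640 bool, what is visible of it) and "bbox" ([left, top, right, bottom] in pixels, round what is visible of it).
The state is a dict: "time": time; "q": joint angles; "joint_velocities": joint speeds; "joint_torque": joint torques, N m; "position": TCP position; "tool_rot": TCP orientation; "ft_force": force on the tool from outside, world axes, zero at the start; "moment": the same for the moment, N m; "grip_width": finger opening in m.
Only numpy, scipy, OpenCV 4.12 (cv2) and the standard library are available. Lean on these libraries where they do the work, as an engineer would, in place of code of your own. Each camera call takes 0.05 s, during which the arm holds its last target.

TASK

Push the swing arm of the vial reader sideways with a fingertip until its reading head stands over the middle of the cap of the only vial in the stand; then press the button on top of the head fully down, let it come back up and move clear. Only push and press, do not grip the arm or head from both sides; do not press the button anywhere but over the vial, and leave the vial, the plugs in the other wells and the things lying around where they are.

Things in the scene. Friction and masses are not known exactly. Their poses are not given: they have to be found in the camera images.
- stand: Fixed stand of the vial reader. Origin on the table, on the pillar's axis; x away from the wells, y left, z up. Grey block 86 x 230 x 24 mm on the -x side, 48 to 134 mm out, with four wells (27 mm wide, 16 deep) 115 mm from the pillar, in directions -0.90, -0.45, 0.45, 0.90 rad (as joint swing_arm). One well holds the vial, three hold plugs; which one varies.
- pivot (a point): Point on the vertical pivot axis of the swing arm, at the height of its rods (113 mm above the table).
- swing_arm (a joint): Angle of the swing arm about the vertical pillar, rad, range -1.15 to 1.15. 0: it points along the stand's -x; positive is anticlockwise seen from above, so the head moves to the stand's -y. The head is over a well when the value equals that well's direction. It turns with light friction (about 2 N at the middle of the rods) and stays where it is left.
- rods_middle (a point): Point between the arm's two steel rods, 57 mm from the pivot axis, 113 mm above the table, half-way along their bare part (19 to 96 mm from the axis). Rods 8 mm thick, 20 mm between centres, 28 mm over both; only air below them down to vial and plugs. Push here, from the side.
- lens (a point): Middle of the lens under the reading head, 115 mm from the pivot axis, 75 mm above the table. The head is a white box 38 x 38 mm, from 83 to 129 mm above the table, with a nose of 14 mm below it down to 75 mm.
- reader_left: Left half (at the arm's own +y) of the split arm: half of the black hub box (38 x 38 mm, 98 to 128 mm above the table) round the pivot, left rod, left half of the white head. Its origin lies on the pivot axis at table height and it turns with the arm.
- reader_right: Right half (at the arm's own -y) of the arm, the mirror image of reader_left, same origin.
- read_button_top (a point): Centre of the top of the black round button (20 mm wide) on top of the head, straight above the lens, 150 mm above the table when up; it stands 9 mm proud of its round grey housing (36 mm wide).
- read_button (a joint): Travel of the button, m: 0 up, 0.005 fully down (about 4 N); it springs back.
- vial_cap (a point): Middle of the top of the vial's screw cap. The vial is of glass, 24 mm wide and 54 mm high, and stands upright in a well; its top is 62 mm above the table, 13 mm below the lens.
- vial: The vial; origin at the centre of its underside, 8 mm above the table.
- plug_1: Black rubber blanking plug in a well, 33 mm wide flange with a small knob, its top 35 mm above the table. Origin at the centre of its underside.
- plug_2: Another such plug.
- plug_3: Another such plug.
- screwdriver: Screwdriver, 24 x 150 x 23 mm, lying in front; a bystander. Origin at the centre of its underside.
- hex_key: Hex key, 26 x 79 x 4 mm, lying in front; a bystander.
- valve_driver: Small electronics block, 20 x 37 x 20 mm; a bystander.
- tweezers: Tweezers, 15 x 114 x 7 mm; a bystander.
- power_adapter_b: Plug-in power supply, 37 x 94 x 42 mm, lying at the far right; a bystander.
- fitting_b: Tube fitting, 18 x 33 x 15 mm; a bystander.
Not all that is in view belongs to the job. What is shaped like the vial but red is not meant.

How it is judged:
On the way, in this order (a step that is already met when the one before it is completed fails the run):
1. the reading head stands over the vial's cap, lens within 8 mm of its middle (horizontal distance between lens and vial_cap below 0.008 m), for 0.2 s.
2. the button is pressed down while the head is over the vial (horizontal distance between lens and vial_cap below 0.008 m and value of joint read_button above 0.004 m), for 0.1 s.
At the end, for the whole second after the job is handed in: The lens stands within 8 mm (seen from above) of the middle of the vial's cap and the arm is at rest, the button has been pressed at least 4 mm there and is up again (less than 1 mm down), and the vial stands upright in its well within 6 mm of where it was (horizontal distance between lens and vial_cap below 0.008 m and value of joint read_button below 0.001 m and angle between vial's own z axis and vertical below 0.15 rad and distance of vial from where it was at the start of the episode below 0.006 m and velocity of joint swing_arm between -0.02 and 0.02 rad/s); the robot touches nothing.
It fails at once if the button is pressed (over 2.5 mm) while the lens is more than 12 mm from the middle of the vial's cap (value of joint read_button above 0.0025 m and horizontal distance between lens and vial_cap above 0.012 m).
It fails at once if the arm or head is gripped: the fingers press on its left and right halves at once (over 1 N on each) (contact force between the fingers and reader_left above 1 N and contact force between the fingers and reader_right above 1 N).
It fails at once if the vial or a plug is lifted or shifted by more than 6 mm (distance of any of vial, plug_1, plug_2, plug_3 from where it was at the start of the episode above 0.006 m).
It fails at once if a bystander is shifted by more than 15 mm (distance of any of screwdriver, hex_key, valve_driver, tweezers, power_adapter_b, fitting_b from where it was at the start of the episode above 0.015 m).
It also fails if it takes over 38 s, if anything falls off the work surface, if the arm or the gripper's body presses on something with over 40 N, if the wrist force passes 120 N, or if a joint passes its speed limit or range.

## Working session

There is one attempt and no reset: what is moved stays moved. The work goes in short steps, Python scripts to look and compute and a tool call to move; the robot and the scene stay as the last step left them, time stands still between calls to the robot, and variables do not carry over. Pictures are saved under pics/ and viewed, and the job is handed in when it is done.

Besides the shell and the picture viewer there is one more tool, called after ">>>" as a command line: name --pt "numbers of a row" for each row, then --argument value for the rest. move_arm: Moves the arm, as the interface text tells. Its arguments: {"type":"object","properties":{"commands":{"type":"array","items":{"type":"array","items":{"type":"number"}}},"newtons":{"type":"number"}},"required":["commands"]}

```bash
mkdir -p pics; cat > h.py <<'E'
import numpy as np, cv2
from rig import robot
from scipy.spatial.transform import Rotation as R
def save(n,p): cv2.imwrite(f'pics/{n}.png',cv2.cvtColor(p['image'],cv2.COLOR_RGB2BGR))
def cam(p,o=None):
    K=np.array([[p['fx'],0,p['cx']],[0,p['fy'],p['cy']],[0,0,1.]]);d=np.array(p['distortion'],float)
    if 'xyz' in p:
        Rm=np.array(p['rotation'],float)
        Rm=Rm if Rm.shape==(3,3) else R.from_quat(Rm).as_matrix()
        t=np.array(p['xyz'])
    else:
        T=np.array(p['tool_from_camera']);Rt=R.from_quat(o['tool_rot']).as_matrix()
        Rm=Rt@T[:3,:3];t=np.array(o['position'])+Rt@T[:3,3]
    return K,d,Rm,t
def atz(p,uv,z,o=None):
    K,d,Rm,t=cam(p,o)
    n=cv2.undistortPoints(np.array(uv,float).reshape(-1,1,2),K,d)[:,0]
    r=np.c_[n,np.ones(len(n))]@Rm.T
    return t+r*((z-t[2])/r[:,2])[:,None]
def proj(p,X,o=None):
    K,d,Rm,t=cam(p,o)
    Xc=(np.array(X,float).reshape(-1,3)-t)@Rm
    return cv2.projectPoints(Xc,np.zeros(3),np.zeros(3),K,d)[0][:,0]
E
python3 - <<'E'
from h import *
o=robot.get_obs();print(o)
for n in ['side','top','wrist']:
    p=robot.camera(n);save(n+'0',p)
    print(n,{k:v for k,v in p.items() if k!='image'})
    for k in ['stand','vial','reader_left','reader_right','read_button','plug_1']:
        for r in robot.regions_of(p,k):
            ys,xs=np.nonzero(r['pixels']);print(k,round(r['p'],2),np.round(r['bbox']),len(xs),xs.mean().round(1),ys.mean().round(1))
E
```

```text
{'time': 0.0, 'q': array([ 1.01547975e+00,  5.28471489e-01,  1.43394808e+00, -2.59372519e-05,
        1.18139405e+00, -1.78520353e-01]), 'joint_velocities': array([ 0.0002658 , -0.0016887 , -0.00206607, -0.00071546, -0.00025795,
       -0.00058864]), 'joint_torque': array([-6.60623136e-04, -4.40035808e+01, -1.76593459e+01,  6.32800232e-02,
        5.82645438e-02, -1.94541612e-04]), 'position': array([0.22957757, 0.58054985, 0.24655376]), 'tool_rot': array([ 0.1316914 ,  0.69486889, -0.1331634 ,  0.69432133]), 'ft_force': array([ 0.85794087, -0.07886314,  0.17893973]), 'moment': array([ 0.01828419,  0.00581654, -0.01467942]), 'grip_width': 0.08688747580581047}
side {'fx': 501.6867691122734, 'fy': 501.6867691122734, 'cx': 316.4543242852513, 'cy': 231.96969464532572, 'distortion': array([-0.00666767,  0.        ,  0.        ,  0.        ,  0.        ]), 'xyz': array([ 0.12198607, -1.07190921,  0.51232171]), 'rotation': array([ 0.82653513, -0.15575484,  0.09170548, -0.53307618]), 'shot': 1}
stand 0.88 [308. 207. 396. 303.] 4421 347.7 255.1
stand 0.22 [456. 279. 500. 309.] 966 480.2 293.1
[... 1289 characters left out ...]
189. 342. 247.] 643 330.6 218.7
plug_1 0.47 [287. 220. 300. 232.] 115 294.4 225.5
plug_1 0.44 [301. 235. 312. 245.] 93 306.9 239.1
wrist {'fx': 372.12608883367363, 'fy': 372.12608883367363, 'cx': 317.2749239355356, 'cy': 239.0844103901808, 'distortion': array([-0.07253198,  0.        ,  0.        ,  0.        ,  0.        ]), 'tool_from_camera': array([[ 1.32059063e-03, -2.84946249e-01,  9.58542587e-01,
        -1.38164797e-01],
       [ 9.99999084e-01,  9.05791573e-05, -1.35077903e-03,
         1.25607740e-04],
       [ 2.98075438e-04,  9.58543492e-01,  2.84946107e-01,
        -7.81518922e-02],
       [ 0.00000000e+00,  0.00000000e+00,  0.00000000e+00,
         1.00000000e+00]]), 'shot': 3}
```

```bash
python3 - <<'E'
import cv2
a=cv2.imread('pics/top0.png');cv2.imwrite('pics/top0c.png',cv2.resize(a[170:290,250:410],None,fx=5,fy=5,interpolation=cv2.INTER_CUBIC))
a=cv2.imread('pics/side0.png');cv2.imwrite('pics/side0c.png',cv2.resize(a[190:320,280:440],None,fx=4.6,fy=4.6,interpolation=cv2.INTER_CUBIC))
E
```

```text
(no output)
```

View pics/top0c.png

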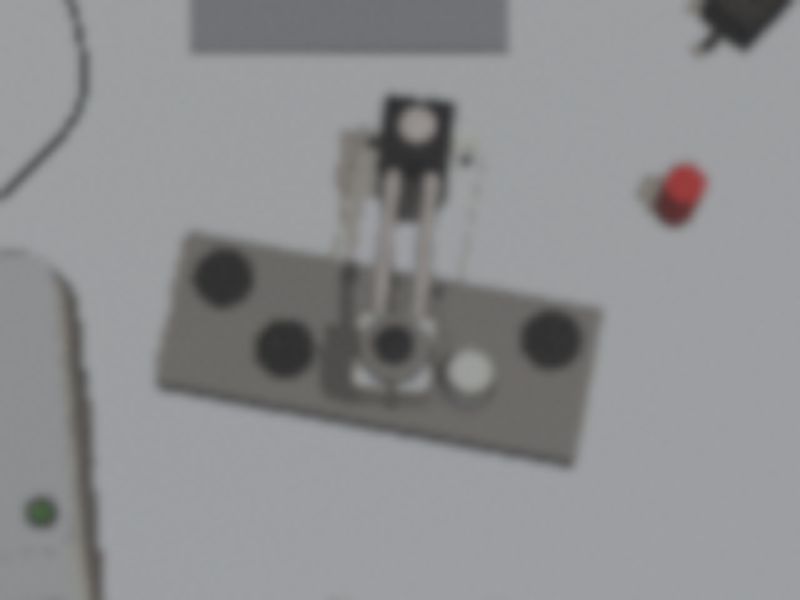

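View pics/side0c.png

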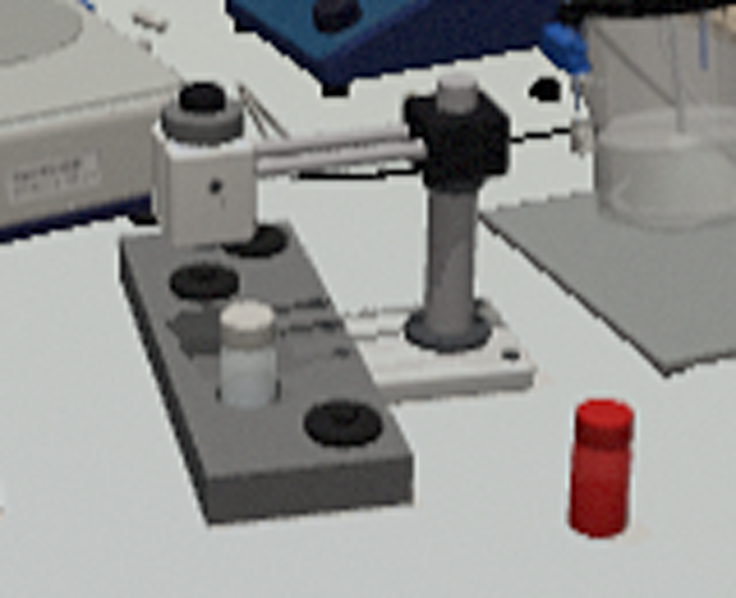

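View pics/top0.png

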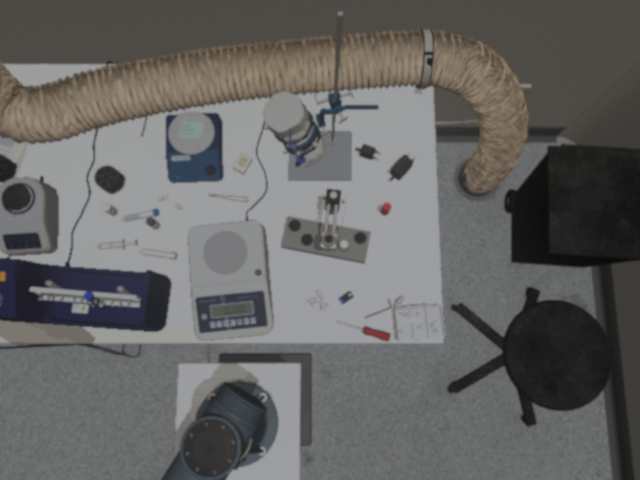

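View pics/side0.png

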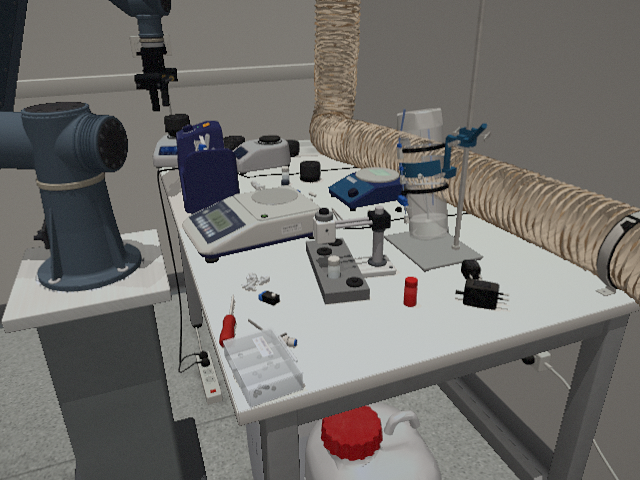

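Top view: pillar top at about (333,195), button at (329,239), white vial at (344,244), and plugs at (294,225), (307,240) and (360,238). The red decoy sits at (386,208), off the stand. The head has to swing to the image right, toward world -y. Next I fit the stand pose.

```bash
cat > fit.py <<'E'
from h import *
from scipy.optimize import least_squares
dirs=[-.9,-.45,.45,.9]
def arm(a,r,z,s): # s=(px,py,yaw)
    # arm pointing: stand -x at 0, positive -> stand -y
    l=np.array([-r*np.cos(a),-r*np.sin(a)]);c,sn=np.cos(s[2]),np.sin(s[2])
    return np.array([s[0]+c*l[0]-sn*l[1],s[1]+sn*l[0]+c*l[1],z])
E
python3 - <<'E'
from fit import *
p=robot.camera('top'); 
f=lambda u,v:(250+u/5-.4,170+v/5-.4)
plL=[f(222,277),f(285,348),f(550,338)];vi=f(469,371);bt=f(393,344);pil=f(417,125)
P=atz(p,plL,.033);V=atz(p,[vi],.062)[0];B=atz(p,[bt],.15)[0]
print(P.round(4),V.round(4),B.round(4),atz(p,[pil],.14)[0].round(4))
W=np.array([P[0],P[1],V,P[2]])
best=None
for sg in (1,-1):
    d=dirs[::sg]
    r=least_squares(lambda s:np.concatenate([(arm(a,.115,0,s)-w)[:2] for a,w in zip(d,W)]),[W[2][0]+.1,W[2][1],0.])
    print(sg,r.x,np.sqrt(r.cost),r.fun.round(4))
    if sg==1 or r.cost<best[0]: best=(r.cost,r.x,d[2])
s=best[1];print('target',best[2],arm(best[2],.115,.062,s))
v=B[:2]-s[:2]; c,sn=np.cos(s[2]),np.sin(s[2]); l=np.array([c*v[0]+sn*v[1],-sn*v[0]+c*v[1]]);print('cur angle',np.arctan2(-l[1],-l[0]),np.hypot(*l))
np.save('s.npy',s)
# side check
q=robot.camera('side');a=best[2]
cu=np.arctan2(-l[1],-l[0])
print('side vial',proj(q,arm(a,.115,.062,s)),'btn',proj(q,arm(cu,.115,.15,s)),'pillar',proj(q,[s[0],s[1],.128]))
# objects around heights: 
print('start tool axes',R.from_quat(robot.get_obs()['tool_rot']).as_matrix().round(3))
E
```

```text
[[ 0.5108 -0.142   0.033 ]
 [ 0.4719 -0.1762  0.033 ]
 [ 0.4777 -0.3182  0.033 ]] [ 0.4539 -0.2733  0.062 ] [ 0.45   -0.2321  0.15  ] [ 0.5644 -0.2444  0.14  ]
1 [ 0.56460683 -0.2434574  -0.18408545] 0.0008607547232656912 [ 0.      0.0002  0.0001  0.0009 -0.0002 -0.0004  0.0001 -0.0007]
-1 [ 0.39255181 -0.21128831  2.95600669] 0.045189211068075795 [-0.0313  0.0061  0.0317 -0.005   0.0312 -0.0062 -0.0316  0.0052]
target 0.45 [ 0.45364879 -0.27367846  0.062     ]
cur angle 0.08524070393815911 0.11519344949878091
side vial [[333.44047697 258.21541829]] btn [[323.50637256 208.94827471]] pillar [[378.73635877 212.80349318]]
start tool axes [[-0.     0.368  0.93 ]
 [-0.     0.93  -0.368]
 [-1.    -0.    -0.   ]]
```

View pics/wrist0.png

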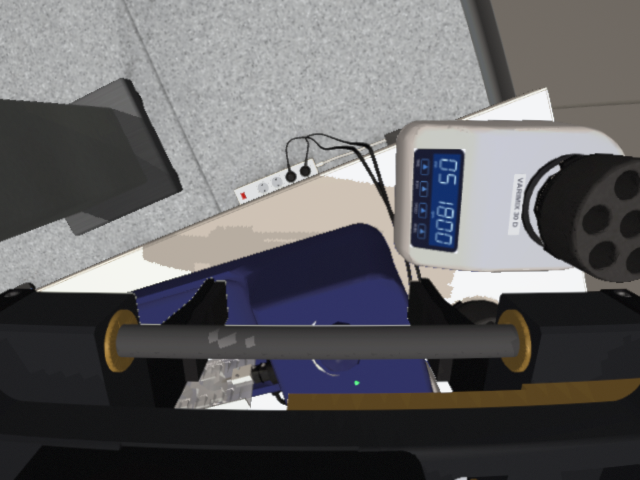

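```bash
cat > to.py <<'E'
from h import *
import sys
def need(x,y,z,ang=None):
    o=robot.get_obs();M=R.from_quat(o['tool_rot']).as_matrix()
    d=M.T@(np.array([x,y,z])-o['position'])*1000
    a=np.degrees(np.arctan2(M[1,1],M[0,1]))
    print('t',round(o['time'],2),'pos',o['position'].round(4),'d mm',d.round(1),'yang',a.round(1),'turn',None if ang is None else round(a-ang,1),'F',o['ft_force'].round(2),'q',o['q'].round(2),'w',round(o['grip_width'],4))
if __name__=='__main__': need(*map(float,sys.argv[1:]))
E
python3 to.py .48 -.17 .32 105; python3 to.py .23 .581 .36
```

```text
t 1.15 pos [0.2299 0.5811 0.2475] d mm [ -72.5 -606.4  508.9] yang 68.4 turn -36.6 F [0.12 0.22 0.4 ] q [ 1.02  0.53  1.43  0.    1.18 -0.18] w 0.0874
t 1.15 pos [0.2299 0.5811 0.2475] d mm [-1.125e+02 -1.000e-01  1.000e-01] yang 68.4 turn None F [0.12 0.22 0.4 ] q [ 1.02  0.53  1.43  0.    1.18 -0.18] w 0.0874
```

The wrist view shows the centrifuge's blue lid below and the mixer at (500,190), so I go up first, then across with the fingers shut.

>>> move_arm --pt "1 -40 0 0 0" --pt "1 -80 0 0 0" --pt "1 -100 -20 20 -5" --pt "1 -100 -50 42 -10" --pt "1 -100 -82 69 -15" --pt "1 -100 -114 96 -20" --pt "1 -100 -146 123 -25" --pt "1 -100 -178 150 -30" --newtons 20

```text
time: 1.82
position: [0.3036, 0.3594, 0.3478]
tool_rot: [-0.054, 0.705, 0.054, 0.705]
ft_force: [1.5, -0.3, -0.1]
grip_width: 0.0415
```

```bash
python3 to.py .48 -.17 .32 105
```

```text
t 1.82 pos [0.3036 0.3594 0.3478] d mm [  27.8 -550.1   94.1] yang 98.7 turn -6.3 F [ 1.5  -0.32 -0.09] q [ 0.63  0.2   1.67 -0.    1.28 -1.09] w 0.0415
```

>>> move_arm --pt "1 0 -40 7 -2" --pt "1 0 -80 14 -4" --pt "1 0 -120 21 -6" --pt "1 0 -160 28 -6" --pt "1 0 -200 35 -6" --pt "1 0 -240 42 -6" --pt "1 0 -280 49 -6" --pt "1 0 -320 56 -6"

```text
time: 2.48
position: [0.406, 0.0509, 0.348]
tool_rot: [-0.089, 0.701, 0.089, 0.702]
ft_force: [1.8, 1.6, 0.9]
grip_width: 0.0008
```

>>> move_arm --pt "1 0 -40 7 0" --pt "1 0 -80 14 0" --pt "1 0 -120 21 0" --pt "1 0 -160 28 0" --pt "1 0 -200 35 0" --pt "1 0 -200 35 0" --pt "1 0 -200 35 0"

```text
time: 3.07
position: [0.4901, -0.1342, 0.3472]
tool_rot: [-0.087, 0.702, 0.088, 0.702]
ft_force: [-0.4, 0.7, 0.0]
grip_width: 0.0003
```

```bash
python3 to.py .494 -.19 .123 105.2; python3 - <<'E'
from h import *
o=robot.get_obs();p=robot.camera('wrist');save('w1',p)
p=robot.camera('top');a=cv2.cvtColor(p['image'],cv2.COLOR_RGB2BGR);cv2.imwrite('pics/t1.png',cv2.resize(a[170:350,230:450],None,fx=3.3,fy=3.3))
E
```

```text
t 3.07 pos [ 0.4901 -0.1342  0.3472] d mm [224.1 -55.1  -9.9] yang 104.2 turn -1.0 F [-0.4   0.69  0.04] q [-0.49  0.26  1.59  0.    1.3  -2.31] w 0.0003
```

View pics/w1.png

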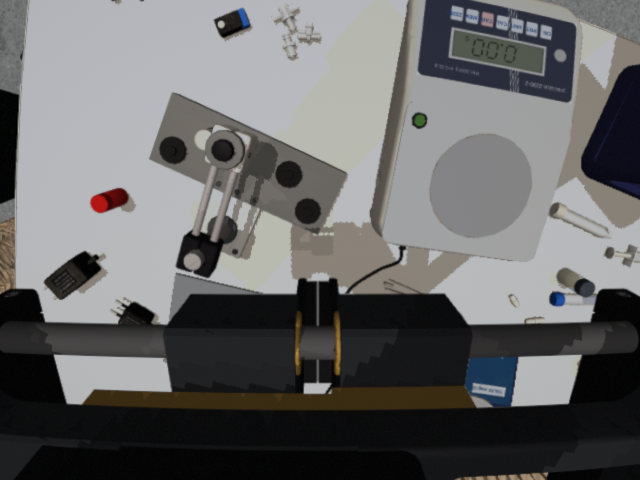

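View pics/t1.png

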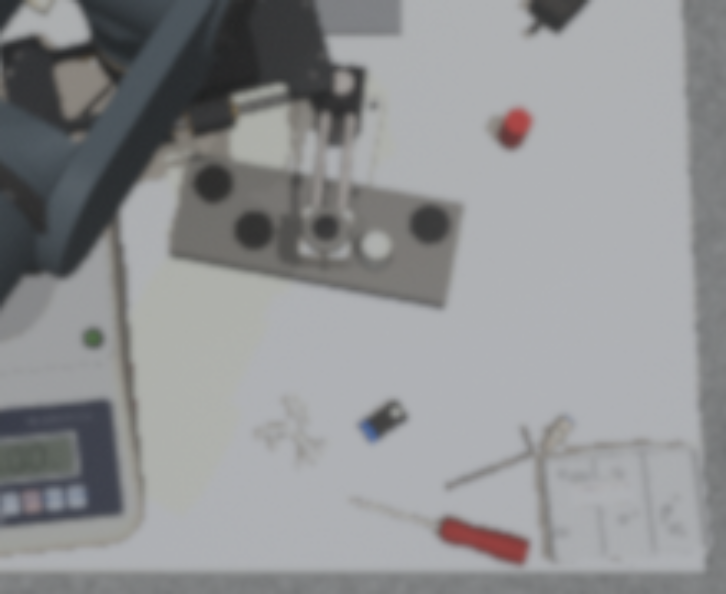

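The wrist view shows the shut fingers at (318,330), with the arm and head ahead at (215,190), vial under at (203,138). I descend left of the rods.

```bash
python3 to.py .4875 -.177 .126 105.2
```

```text
t 3.17 pos [ 0.4889 -0.1316  0.3472] d mm [221.2 -43.9 -12.4] yang 104.4 turn -0.8 F [-0.55  0.38 -0.23] q [-0.48  0.25  1.59  0.    1.3  -2.31] w 0.0004
```

>>> move_arm --pt "1 30 -20 -6 -0.8" --pt "1 65 -44 -12 -0.8" --pt "1 100 -44 -12 -0.8" --pt "1 135 -44 -12 -0.8" --pt "1 170 -44 -12 -0.8" --pt "1 200 -44 -12 -0.8" --pt "1 221 -44 -12 -0.8" --pt "1 221 -44 -12 -0.8"

```text
time: 3.83
position: [0.4859, -0.1745, 0.1232]
tool_rot: [-0.092, 0.703, 0.096, 0.698]
ft_force: [0.1, -0.0, -0.6]
grip_width: -0.0
```

>>> move_arm --pt "1 0 0 0 0" --pt "1 0 0 0 0"

```text
time: 4.0
position: [0.4896, -0.1773, 0.128]
tool_rot: [-0.095, 0.7, 0.094, 0.701]
ft_force: [0.2, 0.1, 1.0]
grip_width: 0.0003
```

```bash
python3 to.py .502 -.2305 .126 105.2; python3 - <<'E'
from h import *
p=robot.camera('side');a=cv2.cvtColor(p['image'],cv2.COLOR_RGB2BGR);cv2.imwrite('pics/s2.png',cv2.resize(a[150:320,270:470],None,fx=3.5,fy=3.5))
p=robot.camera('top');a=cv2.cvtColor(p['image'],cv2.COLOR_RGB2BGR);cv2.imwrite('pics/t2.png',cv2.resize(a[170:290,250:410],None,fx=5,fy=5))
E
```

```text
t 4.0 pos [ 0.4896 -0.1773  0.128 ] d mm [  2.1 -54.6  -2.1] yang 105.3 turn 0.1 F [0.17 0.12 1.02] q [-0.56  0.57  1.8   0.    0.77 -2.4 ] w 0.0003
```

View pics/s2.png

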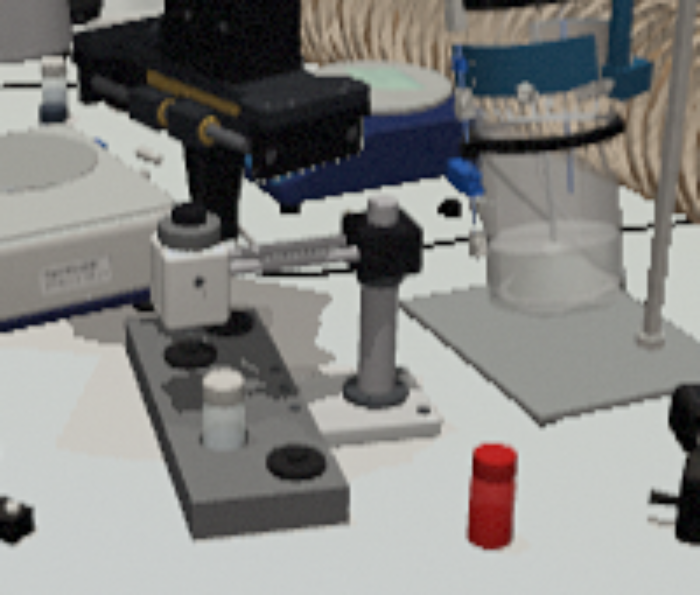

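View pics/t2.png

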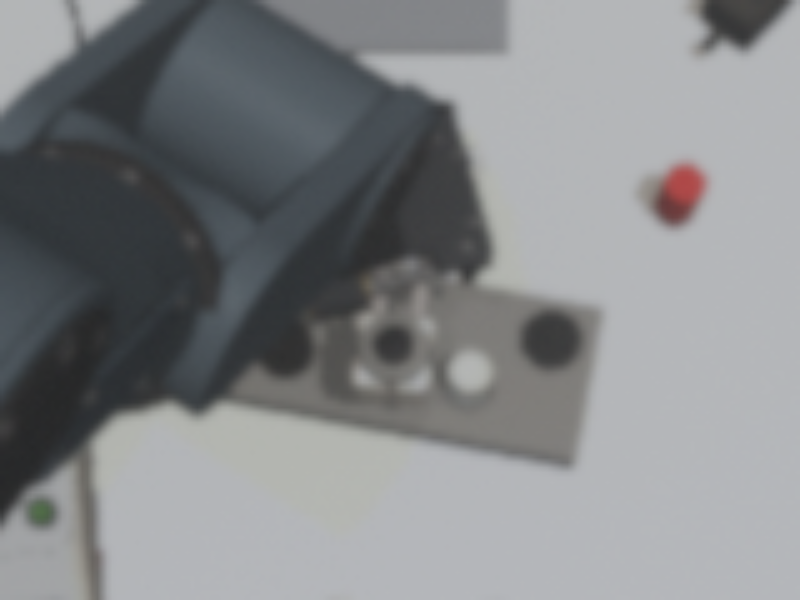

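The gripper is clear of hub and button; the button still shows at top crop (393,344). I push, stopping short to look.

>>> move_arm --pt "1 1 -8 -1 0" --pt "1 1 -16 -1 0" --pt "1 1 -23 -1 0" --pt "1 1 -30 -2 0" --pt "1 1 -36 -2 0" --pt "1 1 -42 -2 0" --pt "1 1 -45 -2 0" --pt "1 1 -45 -2 0"

```text
time: 4.77
position: [0.4988, -0.2225, 0.1253]
tool_rot: [-0.093, 0.701, 0.093, 0.701]
ft_force: [-1.1, 0.7, 0.4]
grip_width: 0.0003
```

```bash
cat > look.py <<'E'
from fit import *
import sys
n=sys.argv[1]
p=robot.camera('side');a=cv2.cvtColor(p['image'],cv2.COLOR_RGB2BGR)
cv2.imwrite(f'pics/s{n}.png',cv2.resize(a[180:310,280:440],None,fx=4.6,fy=4.6,interpolation=cv2.INTER_CUBIC))
p=robot.camera('top');a=cv2.cvtColor(p['image'],cv2.COLOR_RGB2BGR);cv2.imwrite(f'pics/t{n}.png',cv2.resize(a[210:270,280:380],None,fx=8,fy=8,interpolation=cv2.INTER_CUBIC))
s=np.load('s.npy')
for k in np.arange(.35,.56,.05): print(round(k,2),'top btn px',proj(p,arm(k,.115,.15,s)).round(1))
E
python3 look.py 3;python3 to.py .502 -.2305 .126 105.2
```

```text
0.35 top btn px [[340.6 238. ]]
0.4 top btn px [[342.9 237.5]]
0.45 top btn px [[345.1 237. ]]
0.5 top btn px [[347.4 236.3]]
0.55 top btn px [[349.6 235.6]]
t 4.87 pos [ 0.4991 -0.2223  0.1255] d mm [-0.5 -8.7  0.6] yang 105.2 turn 0.0 F [-0.07  0.4   0.26] q [-0.62  0.6   1.74 -0.    0.8  -2.46] w 0.0005
```

View pics/s3.png

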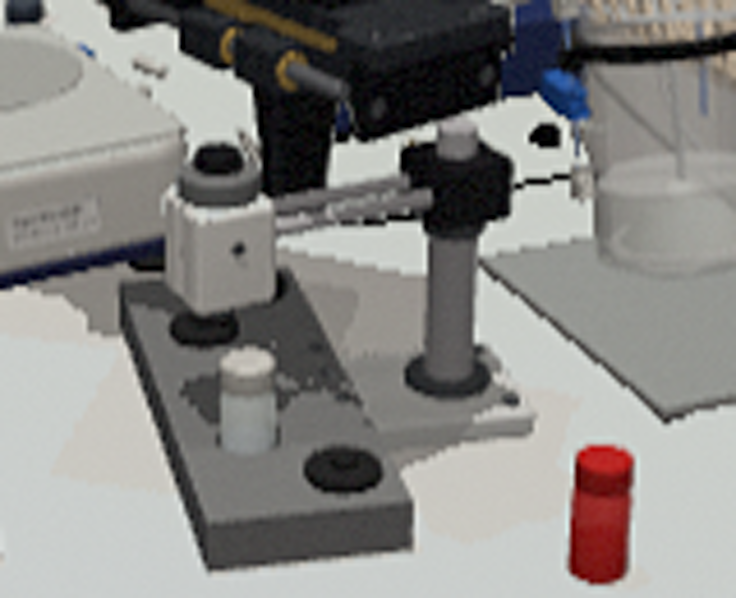

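View pics/t3.png

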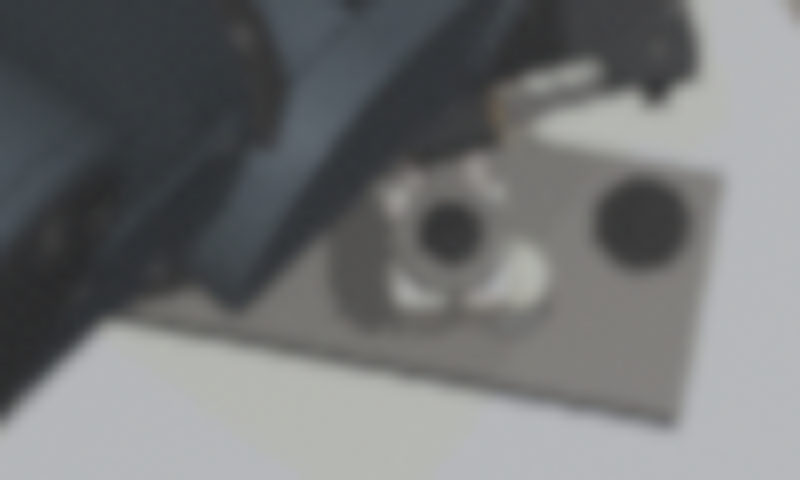

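Button now at top (336.1,238.6), i.e. angle about 0.25; 0.20 rad (~11.4 mm at the rods) remain.

>>> move_arm --pt "1 0 -3 0 0" --pt "1 0 -6 0 0" --pt "1 0 -8 0 0" --pt "1 0 -9.5 0 0" --pt "1 0 -10 0 0" --pt "1 0 -10 0 0"

```text
time: 5.37
position: [0.5014, -0.2315, 0.1255]
tool_rot: [-0.094, 0.701, 0.094, 0.701]
ft_force: [-1.6, 0.7, -1.2]
grip_width: 0.0001
```

```bash
python3 look.py 4|grep 0.45;python3 to.py .502 -.2305 .126 105.2
```

```text
0.45 top btn px [[345.1 237. ]]
t 5.47 pos [ 0.5015 -0.2315  0.1256] d mm [-0.4  0.8  0.7] yang 105.2 turn 0.0 F [-1.19  0.73 -0.77] q [-0.63  0.6   1.72 -0.    0.81 -2.47] w 0.0005
```

View pics/s4.png

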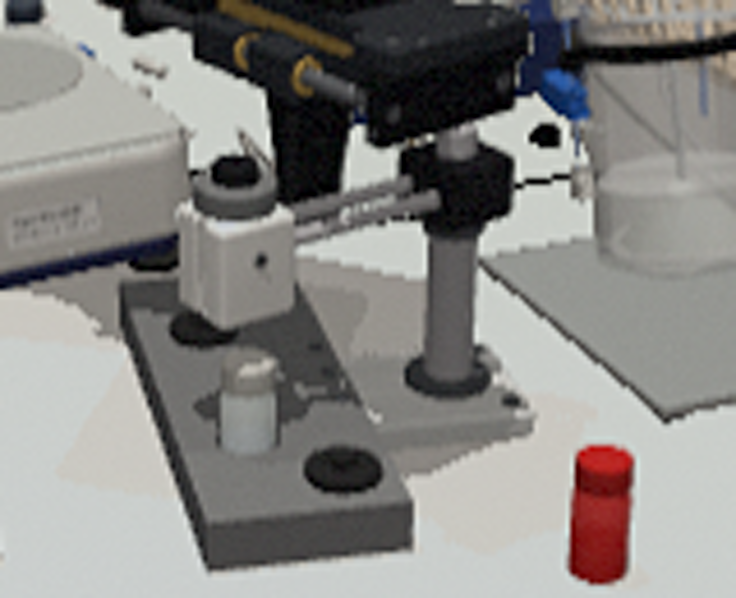

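View pics/t4.png

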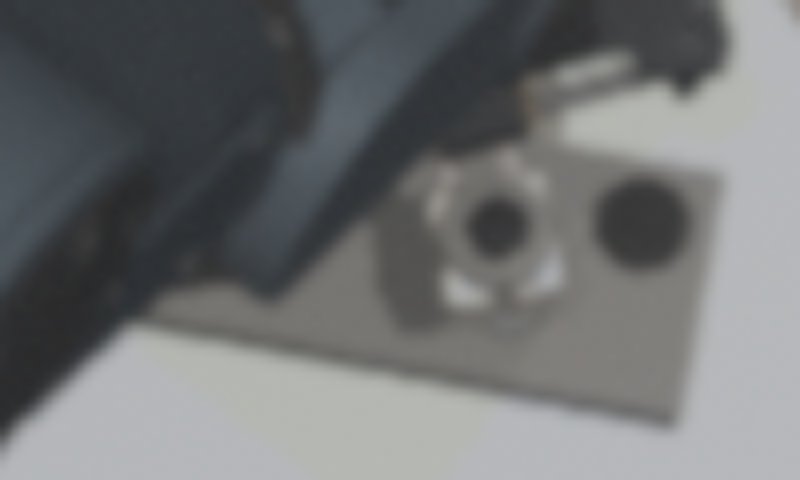

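>>> move_arm --pt "1 0 -1.5 0 0" --pt "1 0 -3 0 0" --pt "1 0 -4 0 0" --pt "1 0 -4 0 0"

```text
time: 5.8
position: [0.5025, -0.2355, 0.1255]
tool_rot: [-0.094, 0.701, 0.093, 0.701]
ft_force: [-0.7, 1.1, -0.3]
grip_width: 0.0004
```

```bash
python3 look.py 5|grep 0.45;python3 to.py .502 -.2305 .126 105.2; python3 - <<'E'
from fit import *
s=np.load('s.npy');p=robot.camera('side')
for a in (.35,.4,.45,.5): print(a,((proj(p,[arm(a,.115,.15,s),arm(a,.115,.075,s)])-[280,180])*4.6).round())
E
```

```text
0.45 top btn px [[345.1 237. ]]
t 5.9 pos [ 0.5026 -0.2355  0.1256] d mm [-0.4  5.   0.7] yang 105.2 turn 0.0 F [-1.6   1.63 -0.6 ] q [-0.64  0.61  1.72 -0.    0.82 -2.48] w 0.0001
0.35 [[230. 158.]
 [230. 322.]]
0.4 [[237. 163.]
 [238. 327.]]
0.45 [[246. 167.]
 [246. 332.]]
0.5 [[255. 171.]
 [255. 337.]]
```

View pics/s5.png

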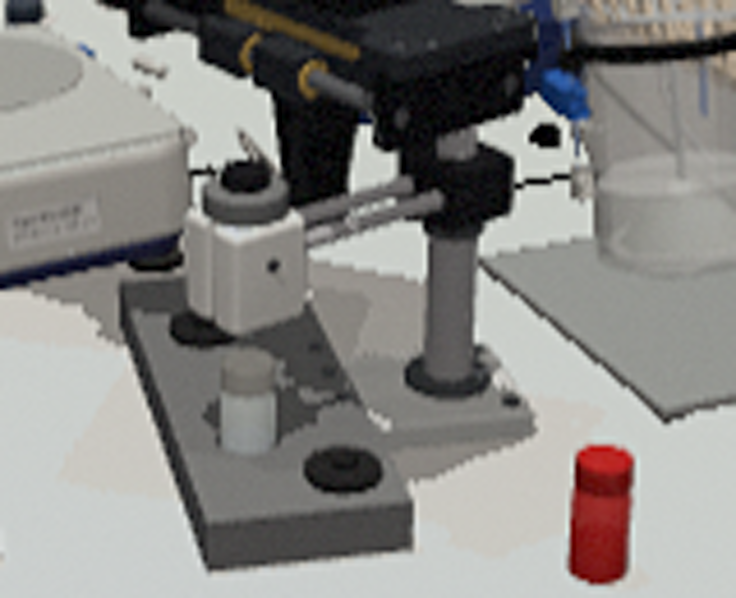

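View pics/t5.png

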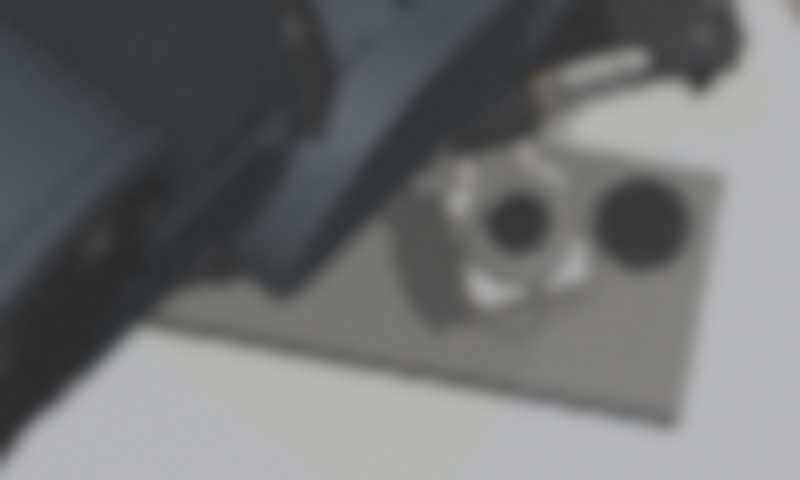

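Both cameras agree on ~0.437 rad (button at top (344.5,237.3)), which is 1.5 mm short. I nudge a little, then back off and rise.

>>> move_arm --pt "1 0 -0.6 0 0" --pt "1 0 -0.6 0 0" --pt "1 0 -0.6 0 0" --pt "1 0 10 0 0" --pt "1 0 25 0 0" --pt "1 -25 25 0 0" --pt "1 -60 25 0 0" --pt "1 -60 25 0 0"

```text
time: 6.62
position: [0.4987, -0.2116, 0.1907]
tool_rot: [-0.097, 0.698, 0.091, 0.704]
ft_force: [0.8, -1.0, 0.6]
grip_width: 0.0
```

```bash
python3 look.py 6|grep 0.45;python3 -c "
from fit import *
print(arm(.445,.115,.15,np.load('s.npy')))"
```

```text
0.45 top btn px [[345.1 237. ]]
[ 0.45349907 -0.27312329  0.15      ]
```

View pics/s6.png

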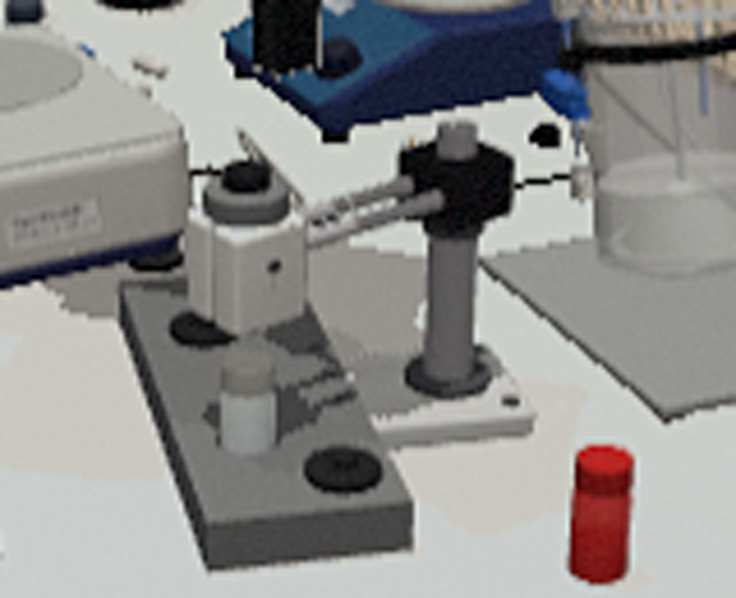

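View pics/t6.png

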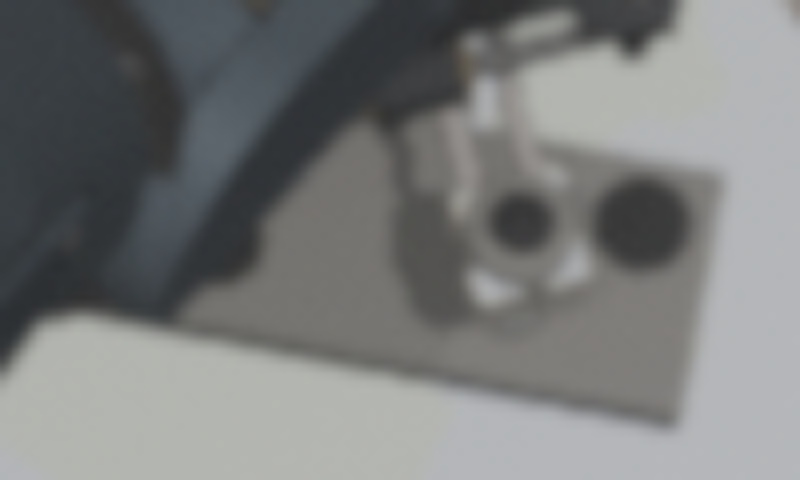

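The button is at (344.9,237.2), so the angle is ~0.445, which is on target. Next I move above the button.

```bash
python3 to.py .4535 -.2731 .187 105.2
```

```text
t 6.72 pos [ 0.4967 -0.2105  0.1872] d mm [  0.2 -49.  -58.1] yang 105.3 turn 0.1 F [ 0.17  1.16 -0.2 ] q [-0.61  0.49  1.71  0.    0.93 -2.45] w 0.0008
```

>>> move_arm --pt "1 -5 -15 -18 0" --pt "1 -5 -30 -36 0" --pt "1 -4 -44 -52 0" --pt "1 0 -49 -58 0" --pt "1 0 -49 -58 0" --pt "1 0 -49 -58 0"

```text
time: 7.22
position: [0.4522, -0.2726, 0.1845]
tool_rot: [-0.092, 0.701, 0.094, 0.701]
ft_force: [-0.7, 1.1, 0.0]
grip_width: 0.0005
```

```bash
python3 to.py .4535 -.2731 .17 105.2; python3 look.py 7|grep 0.45; python3 - <<'E'
from h import *
p=robot.camera('wrist');save('w7',p)
E
```

```text
t 7.22 pos [ 0.4522 -0.2726  0.1845] d mm [14.5 -0.8  1.1] yang 105.1 turn -0.1 F [-0.69  1.06  0.05] q [-0.75  0.49  1.74  0.    0.92 -2.59] w 0.0005
0.45 top btn px [[345.1 237. ]]
```

View pics/s7.png

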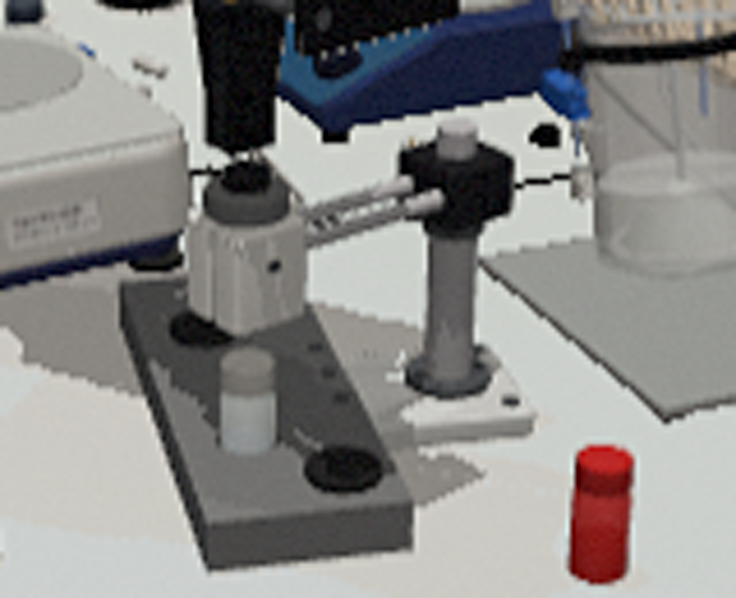

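View pics/w7.png

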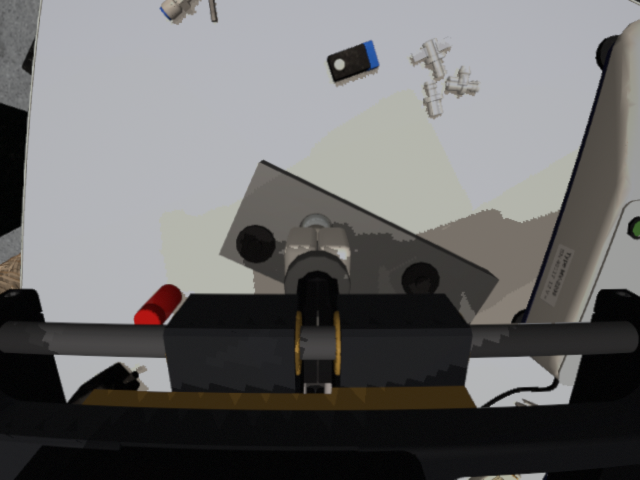

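The fingertips at side crop (240,150) stand right above the button at (244,178). I press down in small steps.

>>> move_arm --pt "1 4 -1 1 0" --pt "1 8 -1 1 0" --pt "1 11 -1 1 0" --pt "1 13 -1 1 0" --pt "1 15 -1 1 0" --pt "1 16 -1 1 0" --pt "1 16 -1 1 0"

```text
time: 7.95
position: [0.4546, -0.2747, 0.1704]
tool_rot: [-0.094, 0.7, 0.093, 0.701]
ft_force: [-0.0, 0.4, 6.0]
grip_width: 0.0006
```

```bash
python3 to.py .4535 -.2731 .17 105.2; python3 look.py 8|grep 0.45
```

```text
t 7.95 pos [ 0.4546 -0.2747  0.1704] d mm [ 0.4  1.8 -0.6] yang 105.2 turn 0.0 F [-0.02  0.4   5.97] q [-0.75  0.51  1.74  0.    0.88 -2.59] w 0.0006
0.45 top btn px [[345.1 237. ]]
```

View pics/s8.png

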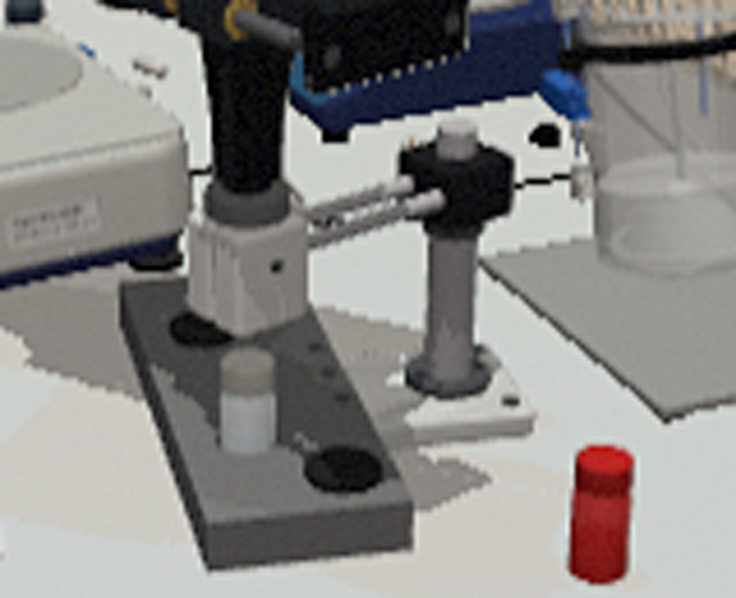

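>>> move_arm --pt "1 1 0 0 0" --pt "1 2 0 0 0" --pt "1 2 0 0 0" --pt "1 2 0 0 0"

```text
time: 8.38
position: [0.4549, -0.2758, 0.1701]
tool_rot: [-0.095, 0.7, 0.092, 0.702]
ft_force: [-1.7, 0.7, 15.1]
grip_width: 0.0004
```

The force rose to 15 N with no further travel, so the button is on its stop. I lift straight up and clear.

>>> move_arm --pt "1 -2 0 0 0" --pt "1 -8 0 0 0" --pt "1 -20 0 0 0" --pt "1 -50 0 0 0" --pt "1 -85 10 0 0" --pt "1 -115 40 0 0" --pt "1 -125 75 0 0" --pt "1 -125 110 0 0"

```text
time: 9.05
position: [0.426, -0.1684, 0.2954]
tool_rot: [-0.095, 0.699, 0.092, 0.703]
ft_force: [0.2, 0.5, 0.1]
grip_width: 0.0005
```

>>> move_arm --pt "1 0 25 0 0" --pt "1 0 25 0 0" --pt "1 0 25 0 0"

```text
time: 9.3
position: [0.4178, -0.1429, 0.2926]
tool_rot: [-0.094, 0.701, 0.094, 0.701]
ft_force: [-0.1, -0.6, 0.6]
grip_width: 0.0004
```

```bash
python3 to.py .4535 -.2731 .17 105.2; python3 look.py 9|grep 0.45
```

```text
t 9.3 pos [ 0.4178 -0.1429  0.2926] d mm [ 1.226e+02 -1.350e+02  1.000e-01] yang 105.3 turn 0.1 F [-0.08 -0.63  0.57] q [-0.58  0.22  1.81 -0.    1.11 -2.42] w 0.0004
0.45 top btn px [[345.1 237. ]]
```

View pics/s9.png

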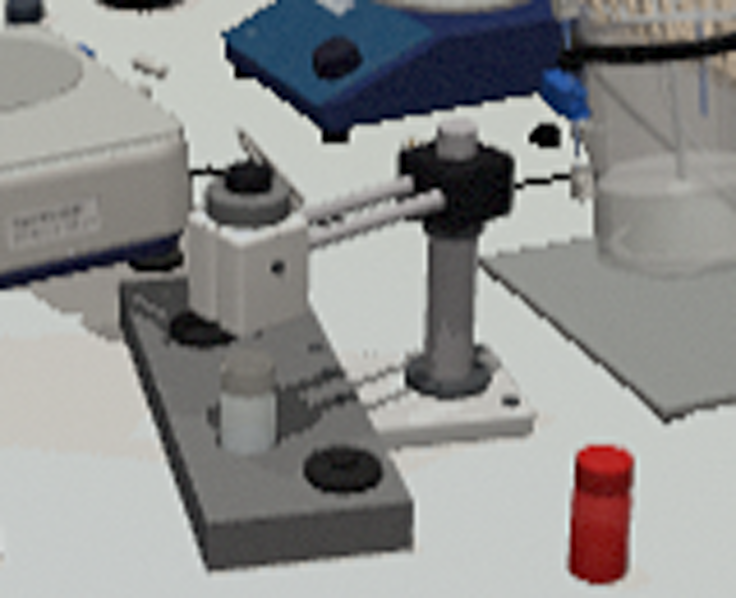

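View pics/t9.png

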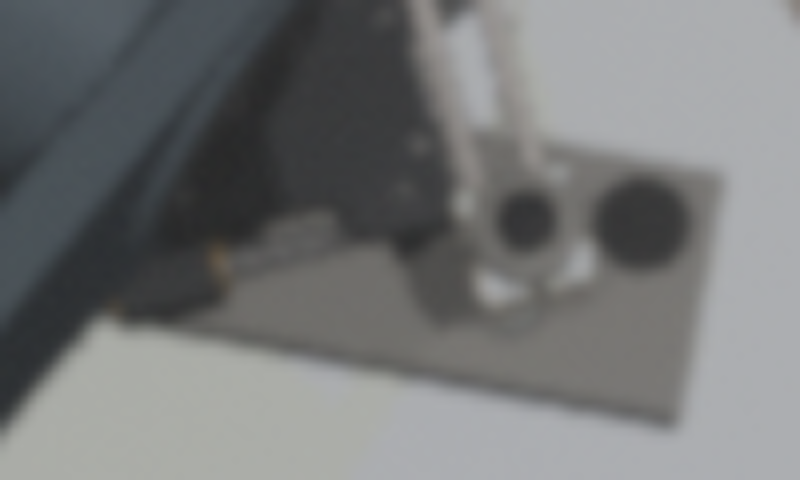

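The button is up again and sits at top (345.5,237.1), against a target of (345.1,237.0), about 1 mm off. The vial is upright and unmoved, and the gripper is clear.

```bash
python3 -c "
from rig import robot
print(robot.hand_in())"
```

```text
the job is handed in; nothing more can be done
None
```

I pushed the swing arm by its rods, with the shut fingertips, from about 0.09 to 0.45 rad, so the head stands over the white vial. I then pressed the button down to its stop, backed off and handed the job in at about 9.4 s; no verdict was reported.

- **Head position:** after the press, the top camera puts the head at about 0.458 rad against the vial's 0.45. That is about 1 mm off (limit 8 mm), on top of about 2 mm of calibration error. The side camera agreed during the push (about 0.44 rad at that point).
- **Button:** the force rose from 6 N to 15 N with no further travel, which shows the stop was reached. The side picture afterwards shows the button up again. I could not read its travel directly.
- **Vial, plugs and bystanders:** the vial looks upright and unmoved, and the plugs I could see had not moved. The gripper stands clear with no contact force. I did not measure the bystanders again; the arm's path stayed well above them.

No check failed or disagreed.

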